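Close a plaster paw mould in its clamping jig

TASK

Pick up the loose plaster mould half and lower it over the jig's two locating pins until its plywood foot lies flush on the board, hollow side towards the fixed half, and let go of it without dropping it. Then pump the clamp's trigger, never pushing rod or jaw by hand, until the rubber pad has pushed the two halves together and is clearly squashed against the mould, but stop there, because too much pressure cracks the plaster. Finish while still holding the trigger squeezed, and leave everything else on the table where it is.

Things in the scene. Friction and masses are not known exactly. Their poses are not given: they have to be found in the camera images.
- jig: Mould-closing jig, fixed: plywood board 440 x 170 x 18 mm; along its x a caulking-gun kind of ratchet push clamp at the -x end, an upright plaster half (fixed_half) at the +x end. Origin: centre of the underside, on the table; x = the way the jaw advances, z up. Grey clamp housing: x = -135 to -45 mm, 34 mm wide, 100 mm high above the table.
- mould_seat (a point): Point on the board's top midway between its two steel locating pins (jig x = 104, y = 0, z = 18 mm); axes as the jig's. Pins at y = +58 and -58 mm, 12 mm thick, 30 mm high, the top 10 mm tapering to 5 mm. The mould half's origin goes here, with 6 mm of play along x and 1 mm along y; 4 mm then remain to the fixed half, which the clamp closes.
- fixed_half: The jig's fixed plaster mould half, 44 mm thick, 60 mm wide, 76 mm high, a grey steel angle behind it; its hollow (parting) face is at jig x = 130 mm and looks to the clamp. Origin: under its middle, on the board; its x points back at the clamp.
- mould_half: Loose mould half: white plaster block 44 (x) x 60 (y) x 76 mm on a plywood foot 44 x 150 x 12 mm, 88 mm high in all, 0.34 to 0.53 kg. Origin: centre of the foot's underside. +x face: hollow (parting) face, pour notch at its top; -x face: flat, takes the jaw. Slots 24 (x) x 14.4 (y) mm through the foot at y = +58, -58 mm. Grip it across y, near the top. Over 25 N from the jaw cracks it.
- parting_face (a point): Centre of the loose mould half's hollow face (mould half x = 22, y = 0, z = 50 mm; axes as the mould half's). It must look to the fixed half. At the start it is turned at most 0.8 rad from that.
- trigger_lever: The clamp's steel trigger: upright lever 13 mm thick (x), 20 mm wide, at the +x side of the clamp's fixed upright black handle (18 mm thick, 26 mm wide, jig x = -103.5 to -85.5 mm, top 215 mm above the table). Origin: its pivot, jig x = -72 mm, 118 mm above the table; its top is at about 208 mm. Let go, it leans 0.2 rad forward; squeezed to its stop it is upright.
- clamp_grip (a point): Where to pinch handle and trigger together from above, closing along the jig's x: jig x = -84.5, y = 0, 178 mm above the table; axes as the jig's. The handle's back is 19 mm behind it (fixed); the trigger's front is 31 mm ahead of it when let go, 19 mm when squeezed (38 mm over both). The trigger springs back by itself (5 to 7 N).
- trigger (a joint): Trigger angle, rad: 0 let go, 0.2 squeezed to its stop. A ratchet: each full squeeze followed by fully letting go (below about 0.02) advances the rod by one 5 mm tooth; it goes forward during the squeeze and a holding dog keeps it (1 mm fall-back). Part strokes or jerky ones (under 0.1 s) may gain nothing. The fingers need 8 to 25 N. Once the pad bears, each squeeze adds about 7.5 N.
- ram (a joint): How far the clamp's rod has advanced, m, 0 to 0.070; starts at 0.015 to 0.030. The unsquashed pad's face is at jig x = 37 mm + this. With the mould half pushed home (flat back at jig x = 86 mm) the pad just bears at 0.049; each further mm squashes it by a mm and adds 1.6 N (squeezes end near 0.0525: 6 N; 0.0575: 14 N, well squashed; 0.062: 21 N; 0.067: cracks).
- rod: The clamp's steel rod, 12 mm thick with ratchet teeth on top, 65 mm above the table, with a bent tail behind the housing and in front a steel cup, 40 mm in diameter and 12 mm thick, which carries the pad. Origin: at the cup's back, on the axis. To be moved with the trigger only.
- jaw_pad: The jaw's soft black rubber pad, 36 mm in diameter, standing 25 mm proud of the cup; under pressure it squashes into the cup, up to 18 mm. Origin: centre of its front face, 65 mm above the table; x = clamping direction. It yields 1.6 N per mm.
- wax_jar: Bystander: small white jar, 38 mm in diameter, 36 mm high, standing on the jig's board beside the rod. Origin under its middle.
- spanner: Bystander: steel spanner 130 mm long lying on the jig's board, on the other side of the rod. Origin under its middle.
- scissors: Bystander: scissors with orange handles, 180 mm long, lying flat on the table. Origin at the rivet, on the table.
- phone: Bystander: phone, 150 x 73 x 9 mm, lying flat. Origin under its middle.
- flask: Bystander: steel drinking flask, 68 mm in diameter, 190 mm high. Origin under its middle.
- mug: Bystander: teal mug, 80 mm in diameter, 90 mm high. Origin under its middle.
- mixing_bowl: Bystander: blue plaster-mixing bowl, 124 mm in diameter, 55 mm high. Origin under its middle.
- paw_cast: Bystander: a finished white plaster cast of a paw, about 55 x 58 x 76 mm, with no plywood foot. Origin under its middle.
Things that resemble listed ones, but are neither listed nor needed, are in the scene too. What is shaped like the mould_half but orange is not meant.

How it is judged:
On the way, in this order (a step that is already met when the one before it is completed fails the run):
1. the mould half stands flush on the jig's board over both pins, hollow side to the fixed half, let go, with the jaw still clear of it (z of mould_half in the frame of jig between 0.0155 and 0.0205 m and x of mould_half in the frame of jig between 0.094 and 0.114 m and y of mould_half in the frame of jig between -0.005 and 0.005 m and x of parting_face in the frame of jig above 0.115 m and angle between mould_half's own z axis and vertical below 0.06 rad and contact force between each of the fingers, jaw_pad and mould_half below 0.5 N), for 0.2 s.
2. the jaw pad has come up against the mould half (contact force between jaw_pad and mould_half above 1 N), for 0.1 s.
At the end, for the whole second after the job is handed in: The mould half stands flush (within 2.5 mm) and upright over both pins, its hollow face closed against the fixed half (within 2 mm), the pad pressing on it with 4 to 25 N, and the fingers still hold the trigger squeezed (more than a fifth of its travel) (z of mould_half in the frame of jig between 0.0155 and 0.0205 m and x of mould_half in the frame of jig between 0.106 and 0.11 m and y of mould_half in the frame of jig between -0.005 and 0.005 m and x of parting_face in the frame of jig above 0.125 m and angle between mould_half's own z axis and vertical below 0.06 rad and contact force between mould_half and fixed_half above 1 N and contact force between jaw_pad and mould_half between 4 and 25 N and contact force between the fingers and mould_half below 0.5 N and contact force between the fingers and trigger_lever above 1 N and value of joint trigger above 0.04 rad); the arm keeps its last pose, push and grip.
It fails at once if the jaw presses so hard that the plaster cracks (over 25 N) (contact force between jaw_pad and mould_half above 25 N).
It fails at once if the rod or the jaw is pushed by hand (contact force between any of the arm, the fingers and rod above 4 N or contact force between any of the arm, the fingers and jaw_pad above 4 N).
It fails at once if the mould half is dropped (falls free from more than about 12 mm) (linear speed of mould_half above 0.5 m/s and contact force between the fingers and mould_half below 0.2 N).
It fails at once if something else on the table is moved by more than 30 mm (distance of any of wax_jar, spanner, scissors, phone, flask, mug, mixing_bowl, paw_cast from where it was at the start of the episode above 0.03 m).
It also fails if it takes over 72 s, if anything falls off the work surface, if the arm or the gripper's body presses on something with over 40 N, if the wrist force passes 120 N, or if a joint passes its speed limit or range.

ROBOT

A 7-joint arm with a two-finger parallel gripper is mounted at the origin on the work surface. World frame = base frame: x ahead of the robot, y to its left, z up, the work surface at z = 0. Lengths are in m, angles in rad, forces in N, time in s.
With the tool pointing down it reaches from about 0.425 to 0.925 m from the base axis. Payload 6.8 kg.
Tool frame: the origin (TCP) lies on the centre line of the jaws, within the pads' length; the fingertips stand 19 mm ahead of it and the grasp point (between the pads) is the TCP (tcp_to_tips is the distance from the TCP to the fingertips, in m); x points along the fingers, y is the direction in which the jaws open and shut, and the axes are right-handed (so a half turn about x gives the same grasp; the last joint's range is limited). The gripper opens to 85 mm and grips with 20 to 120 N. Pads are 22 mm wide; open, the fingers measure 114 mm over their backs; the gripper's body (76 mm by 85 mm) begins 54 mm behind the grasp point. The pads swing forward as they close: fully open they stand 13 mm farther back than shut.
Start: joints at [-1.407, 0.477, 0.022, 1.555, -0.011, 1.109, -0.083], TCP at [0.181, 0.65, 0.25] pointing down, gripper open.
Joint ranges: [-2.96, 2.96], [-0.34, 2.1], [-1.41, 1.46], [0.24, 2.44], [-1.37, 4.51], [0.17, 1.92], [-2.96, 2.96]. Speed limits (rad/s): [2.39, 2.39, 3.14, 3.14, 3.14, 3.14, 3.14].

INTERFACE

Orientations are given as a unit quaternion [w, x, y, z].
In Python, from station import get_obs, read_camera, hand_in, spot_in, cut_out, tcp_to_tips gives the robot as it stands.
- The arm moves only by the shell command python3 -m jog 'ROWS' [FORCE]. ROWS is JSON, a list of rows, each an object of numbers: "gripper": the closure, from 0 (fully open) to 1 (shut); "dx", "dy", "dz": the shift along the world's x, y, z in m; "rx", "ry", "rz": the turn, a rotation vector about the world's x, y, z in degrees. In form: [{"gripper": .., "dx": .., "dy": .., "dz": .., "rx": .., "ry": .., "rz": ..}, ...]. A call has 1 to 10 rows; each row is the pose to reach, as a shift and turn from the pose commanded when the call began; what a row does not reach only later rows make up. A row lasts 1/10 s, in which the tool goes at most 50 mm and 8.59 degrees, less where a joint would pass 70% of its speed; a pose out of reach is approached as far as the arm can. A call with a gripper value outside its range is refused whole. The fingers move at their own pace and stop on an object; FORCE is the grip in N (left out, the last holds). Time passes only in rows, so rows that repeat a pose let the fingers close. It gives the time, the measured TCP pose, the force and the opening at its end, in the units of the state.
- get_obs(): the state, without advancing time (a new reading comes with each control period).
- read_camera(name): name is "scene" or "top" or "wrist"; returns a dict with "pixels" (420x560x3 uint8, blue, green, red), "range_z" (420x560 float32, m along the optical axis (not along the pixel's ray), 0 where there is no reading), "camera_matrix" (3x3 intrinsics, pixels), "cam_to_world" (4x4, takes a point from camera to world coordinates). Camera axes: x right, y down, z forward; pixel columns grow to the right and rows downward; lengths in m; the calibration is good to about 2 mm. A picture is of the moment at which its call begins.
- hand_in(): hands the job in, once; it reports no verdict.
Trained networks look in the newest picture that a camera, given by its name, has taken for a name from the list of things; names that differ only in an ending like _2 or _b are one class to them, and where a whole thing is asked for, a point or a joint stands for the part that bears it (a point fixed in the world has none). Each returns a list of dicts, best first, with "conf" (0 to 1); they miss things now and then, are a little off and sometimes report something else, mostly with a low value. They report only what shows in the picture. A call takes as long as a camera call. They do not tell look-alikes from the thing itself.
- spot_in(camera, label): "box" ([centre column, centre row, width, height] in pixels, round what is visible of it).
- cut_out(camera, label): "mask" (420x560 bool, what is visible of it) and "box" ([centre column, centre row, width, height] in pixels, round what is visible of it).
The state is a dict: "t": time; "q": joint angles; "joint_vel": joint speeds; "joint_torque": joint torques, N m; "eef_pos": TCP position; "tool_rot": TCP orientation; "contact_force": force on the tool from outside, world axes, zero at the start; "torque": the same for the moment, N m; "gripper_width": opening from 0.0 (shut) to 1.0 (fully open).
Only numpy, scipy, OpenCV 4.12 (cv2) and the standard library are available. Lean on these libraries where they do the work, as an engineer would, in place of code of your own. Each camera call takes 0.05 s, during which the arm holds its last target. There are 200 camera calls.

## Working session

There is one attempt and no reset: what is moved stays moved. The work goes in short steps, Python scripts to look and compute and a shell command to move; the robot and the scene stay as the last step left them, time stands still between calls to the robot, and variables do not carry over. Pictures are saved under pics/ and viewed, about 8 in all and at most 12, crops included, and the job is handed in when it is done.

```bash
mkdir -p pics
cat > h.py <<'E'
import numpy as np, cv2
from station import *
def cloud(d):
    K=d["camera_matrix"];z=d["range_z"];v,u=np.indices(z.shape)
    p=np.stack([(u-K[0,2])*z/K[0,0],(v-K[1,2])*z/K[1,1],z],-1)
    T=d["cam_to_world"];return p@T[:3,:3].T+T[:3,3]
E
python3 - <<'E'
from h import *
ims=[]
for c in ["scene","top"]:
    d=read_camera(c);np.savez(c,**d);im=d["pixels"].copy();P=cloud(d)
    cv2.imwrite(f"pics/{c}0.png",im)
    for n in ["jig","mould_half","fixed_half","trigger_lever","paw_cast","wax_jar","spanner","flask","mug","mixing_bowl","phone","scissors"]:
        for r in cut_out(c,n)[:3]:
            m=r["mask"]&(d["range_z"]>0)
            if m.sum()<5 or r["conf"]<.25: continue
            q=P[m];print(c,n,round(r["conf"],2),np.round(r["box"]),np.median(q,0).round(3),q.min(0).round(3),q.max(0).round(3))
    print(np.round(d["cam_to_world"],2).tolist())
print(get_obs())
E
```

```text
scene jig 0.74 [274. 236. 142.  88.] [ 0.605 -0.088  0.018] [ 0.413 -0.301 -0.007] [0.678 0.15  0.216]
scene mould_half 0.89 [417. 197.  16.  41.] [0.311 0.357 0.043] [ 0.189  0.336 -0.004] [0.362 0.394 0.091]
scene mould_half 0.77 [412. 247.  18.  39.] [0.52  0.364 0.043] [ 0.392  0.339 -0.004] [0.572 0.403 0.091]
scene fixed_half 0.73 [322. 241.  15.  28.] [0.614 0.081 0.089] [0.559 0.059 0.013] [0.623 0.103 0.098]
scene trigger_lever 0.67 [418. 290.  22.  21.] [0.672 0.394 0.021] [ 0.613  0.367 -0.006] [0.691 0.433 0.078]
scene trigger_lever 0.58 [255. 205.   9.  19.] [ 0.597 -0.131  0.173] [ 0.476 -0.168  0.004] [ 0.6   -0.12   0.208]
scene paw_cast 0.6 [416. 290.  18.  26.] [0.673 0.394 0.021] [ 0.613  0.367 -0.006] [0.691 0.436 0.078]
scene wax_jar 0.72 [413. 246.  20.  44.] [0.52  0.364 0.043] [ 0.42   0.341 -0.006] [0.572 0.403 0.091]
scene wax_jar 0.46 [323. 242.  17.  32.] [0.614 0.081 0.089] [0.542 0.053 0.013] [0.631 0.105 0.105]
scene spanner 0.67 [247. 276.  36.  36.] [ 0.771 -0.124  0.045] [ 0.731 -0.165 -0.009] [ 0.812 -0.053  0.093]
scene spanner 0.54 [270. 254.  34.
[... 3052 characters left out ...]
 'q': array([-1.40709195,  0.4769919 ,  0.02241226,  1.55541424, -0.01144917,
        1.10931099, -0.0831117 ]), 'joint_vel': array([-4.27742585e-04,  5.34563571e-04,  1.78560227e-04,  2.53523360e-04,
       -1.61516480e-03,  1.29215897e-05,  8.97693028e-04]), 'joint_torque': array([ 8.75691489e-05, -5.96339464e+01,  1.60619002e+00, -2.81547779e+01,
        1.23802116e-02,  1.71055282e-03, -9.87623167e-06]), 'eef_pos': array([0.1812346 , 0.65022206, 0.25030757]), 'tool_rot': array([ 0.70059921,  0.09581007,  0.70057256, -0.09580844]), 'contact_force': array([ 0.90541294,  0.10237032, -0.2242152 ]), 'torque': array([-0.04757119, -0.00249607,  0.01620983]), 'gripper_width': 0.9990167138733096}
```

View pics/scene0.png

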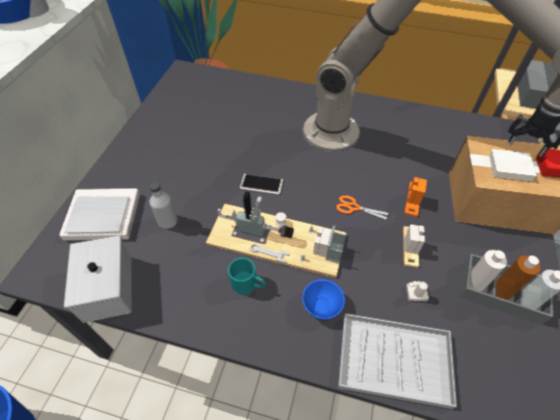

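View pics/top0.png

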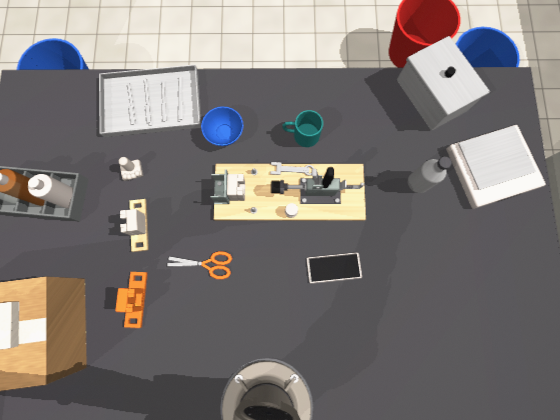

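Run:
```python
from h import *
from scipy.spatial.transform import Rotation as R
o=get_obs();w,x,y,z=o["tool_rot"];print("toolR",R.from_quat([x,y,z,w]).as_matrix().round(3).tolist())
for c in ["top","scene"]:
    d=dict(np.load(c+".npz"));P=cloud(d);im=d["pixels"].astype(int)
    def sel(x0,x1,y0,y1,z0,z1): 
        m=(P[...,0]>x0)&(P[...,0]<x1)&(P[...,1]>y0)&(P[...,1]<y1)&(P[...,2]>z0)&(P[...,2]<z1)&(d["range_z"]>0);return P[m]
    for n,b in dict(table=(.42,.48,-.1,.1,-.02,.02),board=(.45,.72,-.35,.2,.012,.024),foot=(.38,.59,.31,.45,.008,.017),mtop=(.38,.59,.31,.45,.082,.1),fixtop=(.5,.65,.02,.2,.085,.12),house=(.5,.7,-.25,-.06,.093,.109),handle=(.5,.7,-.25,-.05,.211,.226),pinR=(.5,.7,.0,.06,.035,.055)).items():
        q=sel(*b)
        if len(q)<4: print(c,n,len(q));continue
        r=cv2.minAreaRect((q[:,:2]*1000).astype(np.float32));print(c,n,len(q),np.round(r[0],1),np.round(r[1],1),round(r[2],1),"z",np.median(q[:,2]).round(4))
d=dict(np.load("top.npz"));s=dict(np.load("scene.npz"))
a=cv2.resize(d["pixels"][180:340,90:210],(480,600),interpolation=cv2.INTER_CUBIC)[:,:390]
b=cv2.resize(s["pixels"][170:270,380:445],(390,600),interpolation=cv2.INTER_CUBIC)
cv2.imwrite("pics/crop1.png",np.hstack([a,b]))
```

```text
toolR [[0.0, 0.268, 0.963], [-0.0, 0.963, -0.268], [-1.0, 0.0, 0.0]]
top table 1431 [4.506e+02 3.000e-01] [198.7  59.3] 89.6 z -0.0002
top board 5929 [584.9 -66.9] [440.3 172.1] 89.6 z 0.018
top foot 361 [488.6 371.3] [151.   45.5] 6.4 z 0.011
top mtop 331 [488. 371.] [59.7 44. ] 4.9 z 0.0872
top fixtop 396 [585.3  88. ] [50.4 80.5] 89.5 z 0.0937
top house 243 [ 582.5 -165. ] [ 33.5 105.7] 0.5 z 0.0993
top handle 60 [ 582.3 -161.5] [15.  22.6] 88.0 z 0.2135
top pinR 29 [585.1  36.4] [  9.2 126.6] 89.1 z 0.0427
scene table 744 [4.501e+02 1.000e-01] [ 59.7 198.9] 0.1 z -0.0015
scene board 3648 [590.1 -71.2] [440.4 175.2] 89.9 z 0.0171
scene foot 173 [493.9 366.7] [150.4  43.6] 6.3 z 0.0112
scene mtop 200 [492.7 366.1] [62.  44.5] 3.9 z 0.0862
scene fixtop 272 [592.5  84.7] [50.  79.2] 89.0 z 0.0927
scene house 185 [ 590.2 -167.9] [105.2  33.6] 87.2 z 0.0987
scene handle 28 [ 589.3 -164.6] [14.4 22.9] 89.2 z 0.2132
scene pinR 27 [593.2  44. ] [125.6  31.2] 0.3 z 0.0411
```

View pics/crop1.png

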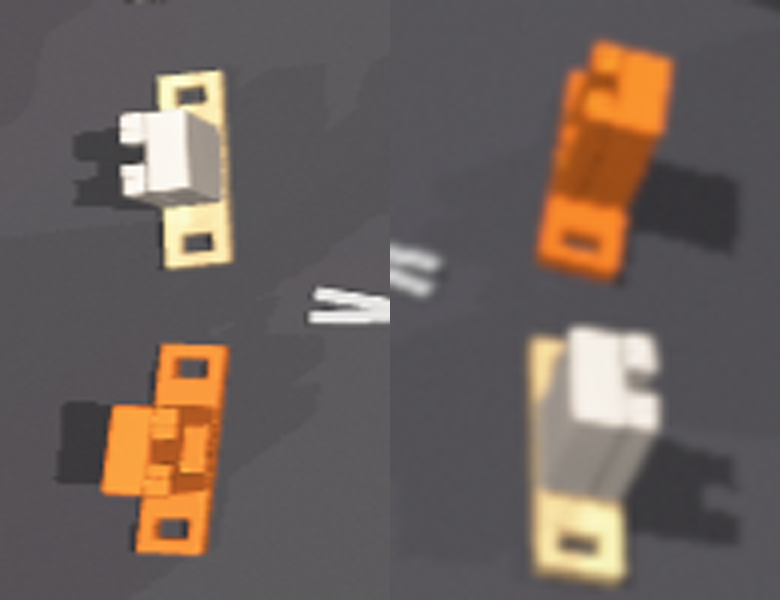

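The named candidates for mould_half are the white one at top (135,225) / scene (412,245) and the orange one at top (132,300). The white one has a plywood foot with its pour notch towards +y (jig +x), so it is the one meant; orange is the decoy. Both cameras agree on the shift from mould to seat: about (+96, -334) mm and a -6.6° turn.

```bash
python3 -m jog '[{"dz":0.05,"dx":0.0},{"dx":0.02,"dz":0.08,"dy":-0.02,"rz":-8},{"dx":0.05,"dz":0.08,"dy":-0.05,"rz":-16},{"dx":0.085,"dz":0.08,"dy":-0.08,"rz":-24},{"dx":0.12,"dz":0.08,"dy":-0.11,"rz":-32},{"dx":0.155,"dz":0.08,"dy":-0.14,"rz":-40},{"dx":0.19,"dz":0.07,"dy":-0.175,"rz":-48},{"dx":0.225,"dz":0.05,"dy":-0.21,"rz":-56},{"dx":0.26,"dz":0.03,"dy":-0.245,"rz":-64},{"dx":0.29,"dz":0.0,"dy":-0.27,"rz":-68}]'
python3 -m jog '[{"dx":0.02,"dy":-0.01},{"dx":0.02,"dy":-0.01},{"dx":0.02,"dy":-0.01}]'
python3 - <<'E'
from h import *
d=read_camera("wrist");P=cloud(d);cv2.imwrite("pics/w1.png",d["pixels"])
print(d["cam_to_world"].round(3).tolist(), get_obs()["eef_pos"],get_obs()["q"].round(2))
for n,z0,z1 in(("foot",.006,.019),("top",.08,.1)):
    m=(P[...,0]>.35)&(P[...,0]<.6)&(P[...,1]>.31)&(P[...,1]<.45)&(P[...,2]>z0)&(P[...,2]<z1)
    q=P[m]
    if len(q)>9: print(n,len(q),cv2.minAreaRect((q[:,:2]*1000).astype(np.float32)),np.median(q[:,2]))
E
```

```text
[[0.269, 0.928, 0.256, 0.116], [0.963, -0.26, -0.071, 0.669], [0.001, 0.266, -0.964, 0.373], [0.0, 0.0, 0.0, 1.0]] [0.18120963 0.65023451 0.25033181] [-1.41  0.48  0.02  1.56 -0.01  1.11 -0.08]$[0]: bad value
$[0]: bad value
```

View pics/w1.png

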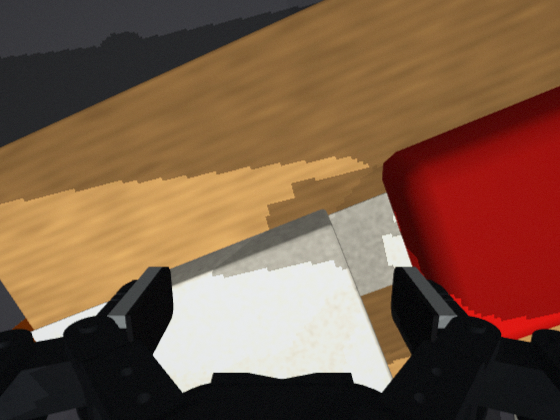

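The rows need every key, so nothing moved. The wrist picture shows only the box under the gripper at the start. I'll repeat the move with full rows.

```bash
python3 -m jog '[{"gripper":0,"dx":0,"dy":0,"dz":0.05,"rx":0,"ry":0,"rz":0},{"gripper":0,"dx":0.02,"dy":-0.02,"dz":0.08,"rx":0,"ry":0,"rz":-8},{"gripper":0,"dx":0.05,"dy":-0.05,"dz":0.08,"rx":0,"ry":0,"rz":-16},{"gripper":0,"dx":0.085,"dy":-0.08,"dz":0.08,"rx":0,"ry":0,"rz":-24},{"gripper":0,"dx":0.12,"dy":-0.11,"dz":0.08,"rx":0,"ry":0,"rz":-32},{"gripper":0,"dx":0.155,"dy":-0.14,"dz":0.08,"rx":0,"ry":0,"rz":-40},{"gripper":0,"dx":0.19,"dy":-0.175,"dz":0.07,"rx":0,"ry":0,"rz":-48},{"gripper":0,"dx":0.225,"dy":-0.21,"dz":0.05,"rx":0,"ry":0,"rz":-56},{"gripper":0,"dx":0.26,"dy":-0.245,"dz":0.03,"rx":0,"ry":0,"rz":-64},{"gripper":0,"dx":0.29,"dy":-0.27,"dz":0,"rx":0,"ry":0,"rz":-68}]'
python3 -m jog '[{"gripper":0,"dx":0.02,"dy":-0.01,"dz":0,"rx":0,"ry":0,"rz":0},{"gripper":0,"dx":0.02,"dy":-0.01,"dz":0,"rx":0,"ry":0,"rz":0},{"gripper":0,"dx":0.02,"dy":-0.01,"dz":0,"rx":0,"ry":0,"rz":0}]'
python3 - <<'E'
from h import *
d=read_camera("wrist");P=cloud(d);cv2.imwrite("pics/w2.png",d["pixels"])
print(get_obs()["eef_pos"],get_obs()["q"].round(2))
for n,z0,z1 in(("foot",.006,.019),("top",.08,.1)):
    m=(P[...,0]>.35)&(P[...,0]<.6)&(P[...,1]>.31)&(P[...,1]<.45)&(P[...,2]>z0)&(P[...,2]<z1)
    q=P[m]
    if len(q)>9: print(n,len(q),cv2.minAreaRect((q[:,:2]*1000).astype(np.float32)),np.median(q[:,2]))
E
```

```text
t: 2.35
eef_pos: [0.4696, 0.3819, 0.255]
tool_rot: [0.526, 0.474, 0.526, -0.471]
contact_force: [0.1, 1.4, -0.5]
gripper_width: 1.0
t: 2.65
eef_pos: [0.4874, 0.3738, 0.2541]
tool_rot: [0.527, 0.471, 0.527, -0.471]
contact_force: [0.1, 0.5, -0.1]
gripper_width: 1.003
[0.4866109  0.37473208 0.25422532] [-1.04  0.39  0.37  1.72 -0.16  1.06 -0.5 ]
foot 3126 ((457.2070007324219, 368.5260009765625), (218.30174255371094, 47.812320709228516), 4.779872417449951) 0.010891829328871006
top 3452 ((490.7294616699219, 371.9723815917969), (59.94804382324219, 43.14488220214844), 6.155141353607178) 0.08675867199819368
```

View pics/w2.png

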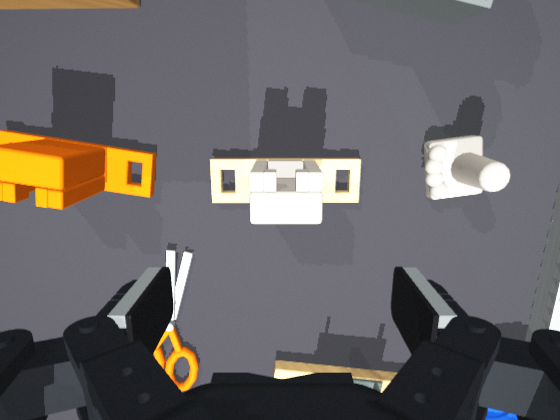

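The white mould half is centred at wrist (285,185), with the orange one on the left and the paw cast on the right; its notch faces +y. I'll go down and re-check the pose on the way.

```bash
python3 -m jog '[{"gripper":0,"dx":0,"dy":0.002,"dz":-0.04,"rx":0,"ry":0,"rz":0},{"gripper":0,"dx":0,"dy":0.002,"dz":-0.08,"rx":0,"ry":0,"rz":0},{"gripper":0,"dx":0,"dy":0.002,"dz":-0.11,"rx":0,"ry":0,"rz":0},{"gripper":0,"dx":0,"dy":0.002,"dz":-0.11,"rx":0,"ry":0,"rz":0},{"gripper":0,"dx":0,"dy":0.002,"dz":-0.11,"rx":0,"ry":0,"rz":0}]'
python3 - <<'E'
from h import *
d=read_camera("wrist");P=cloud(d);cv2.imwrite("pics/w3.png",d["pixels"])
print(get_obs()["eef_pos"],get_obs()["q"].round(2))
for n,z0,z1 in(("foot",.006,.019),("top",.08,.1)):
    m=(P[...,0]>.41)&(P[...,0]<.58)&(P[...,1]>.335)&(P[...,1]<.41)&(P[...,2]>z0)&(P[...,2]<z1)
    q=P[m]
    if len(q)>9: print(n,len(q),cv2.minAreaRect((q[:,:2]*1000).astype(np.float32)),np.median(q[:,2]))
E
```

```text
t: 3.2
eef_pos: [0.4867, 0.3769, 0.1447]
tool_rot: [0.528, 0.471, 0.528, -0.471]
contact_force: [0.8, 0.6, 0.2]
gripper_width: 1.002
[0.48761111 0.377096   0.14581615] [-1.01  0.51  0.33  1.81 -0.21  0.85 -0.46]
foot 5183 ((490.76263427734375, 371.5277099609375), (150.2609405517578, 44.42211151123047), 6.510500907897949) 0.01087038750201702
top 8051 ((490.68524169921875, 371.66168212890625), (60.227840423583984, 44.30521774291992), 6.304712295532227) 0.08673862278804692
```

```bash
python3 -m jog '[{"gripper":0,"dx":0.003,"dy":-0.005,"dz":-0.02,"rx":0,"ry":0,"rz":0},{"gripper":0,"dx":0.003,"dy":-0.005,"dz":-0.05,"rx":0,"ry":0,"rz":0},{"gripper":0,"dx":0.003,"dy":-0.005,"dz":-0.073,"rx":0,"ry":0,"rz":0},{"gripper":0,"dx":0.003,"dy":-0.005,"dz":-0.073,"rx":0,"ry":0,"rz":0}]' 45
python3 -m jog '[{"gripper":1,"dx":0,"dy":0,"dz":0,"rx":0,"ry":0,"rz":0},{"gripper":1,"dx":0,"dy":0,"dz":0,"rx":0,"ry":0,"rz":0},{"gripper":1,"dx":0,"dy":0,"dz":0,"rx":0,"ry":0,"rz":0},{"gripper":1,"dx":0,"dy":0,"dz":0,"rx":0,"ry":0,"rz":0},{"gripper":1,"dx":0,"dy":0,"dz":0,"rx":0,"ry":0,"rz":0},{"gripper":1,"dx":0,"dy":0,"dz":0,"rx":0,"ry":0,"rz":0}]' 45
```

```text
t: 3.65
eef_pos: [0.4895, 0.3707, 0.0704]
tool_rot: [0.527, 0.47, 0.528, -0.472]
contact_force: [-0.3, -1.1, 1.1]
gripper_width: 0.998
t: 4.25
eef_pos: [0.4917, 0.3718, 0.0735]
tool_rot: [0.527, 0.473, 0.527, -0.47]
contact_force: [-1.4, 0.4, 7.1]
gripper_width: 0.696
```

```bash
python3 -m jog '[{"gripper":1,"dx":0,"dy":0,"dz":0.02,"rx":0,"ry":0,"rz":0},{"gripper":1,"dx":0,"dy":0,"dz":0.05,"rx":0,"ry":0,"rz":0},{"gripper":1,"dx":0.01,"dy":-0.02,"dz":0.09,"rx":0,"ry":0,"rz":-1},{"gripper":1,"dx":0.02,"dy":-0.05,"dz":0.125,"rx":0,"ry":0,"rz":-2},{"gripper":1,"dx":0.03,"dy":-0.09,"dz":0.125,"rx":0,"ry":0,"rz":-3},{"gripper":1,"dx":0.045,"dy":-0.135,"dz":0.125,"rx":0,"ry":0,"rz":-4},{"gripper":1,"dx":0.06,"dy":-0.18,"dz":0.125,"rx":0,"ry":0,"rz":-5},{"gripper":1,"dx":0.07,"dy":-0.225,"dz":0.125,"rx":0,"ry":0,"rz":-6},{"gripper":1,"dx":0.085,"dy":-0.27,"dz":0.125,"rx":0,"ry":0,"rz":-6.6},{"gripper":1,"dx":0.094,"dy":-0.31,"dz":0.125,"rx":0,"ry":0,"rz":-6.6}]'
python3 -m jog '[{"gripper":1,"dx":0.002,"dy":-0.024,"dz":-0.03,"rx":0,"ry":0,"rz":0},{"gripper":1,"dx":0.002,"dy":-0.024,"dz":-0.06,"rx":0,"ry":0,"rz":0},{"gripper":1,"dx":0.002,"dy":-0.024,"dz":-0.06,"rx":0,"ry":0,"rz":0},{"gripper":1,"dx":0.002,"dy":-0.024,"dz":-0.06,"rx":0,"ry":0,"rz":0}]'
python3 - <<'E'
from h import *
print(get_obs()["eef_pos"])
for c in ["top","scene","wrist"]:
    d=read_camera(c);np.savez(c+"2",**d);P=cloud(d);cv2.imwrite(f"pics/{c}2.png",d["pixels"])
    for n,b in dict(foot=(.49,.69,.0,.062,.066,.078),ftop=(.5,.68,-.01,.062,.13,.16),board=(.45,.72,-.35,.2,.012,.024),fixtop=(.5,.65,.062,.13,.088,.1),pins=(.5,.7,.0,.06,.035,.052)).items():
        x0,x1,y0,y1,z0,z1=b
        m=(P[...,0]>x0)&(P[...,0]<x1)&(P[...,1]>y0)&(P[...,1]<y1)&(P[...,2]>z0)&(P[...,2]<z1)&(d["range_z"]>0);q=P[m]
        if len(q)>4:
            r=cv2.minAreaRect((q[:,:2]*1000).astype(np.float32));print(c,n,len(q),np.round(r[0],1),np.round(r[1],1),round(r[2],1),"z",np.median(q[:,2]).round(4))
a=cv2.imread("pics/top2.png")[150:240,190:310];cv2.imwrite("pics/c2.png",np.hstack([cv2.resize(a,(400,300)),cv2.resize(cv2.imread("pics/wrist2.png"),(400,300))]))
E
```

```text
t: 5.25
eef_pos: [0.5849, 0.0579, 0.1968]
tool_rot: [0.499, 0.501, 0.499, -0.501]
contact_force: [-0.0, -0.3, -4.5]
gripper_width: 0.693
t: 5.65
eef_pos: [0.5862, 0.0373, 0.1365]
tool_rot: [-0.499, -0.5, -0.5, 0.501]
contact_force: [-0.2, 0.7, -3.3]
gripper_width: 0.698
[0.58620039 0.03725488 0.13645204]
top foot 120 [561.5  31.4] [ 30.5 107.6] 88.6 z 0.0745
top ftop 42 [565.1  19.7] [ 9.5 38.8] 78.1 z 0.15
top board 4235 [ 584.5 -116.8] [341.5 171.8] 89.5 z 0.0181
top pins 11 [527.8  37.5] [6.5 8.9] 5.7 z 0.0455
scene foot 195 [589.8  38.4] [ 49.9 152.3] 87.1 z 0.0735
scene ftop 91 [598.7  44.9] [41.3 72.5] 48.4 z 0.1473
scene board 3219 [589.8 -71.4] [440.2 173.6] 89.7 z 0.0172
scene fixtop 205 [592.9  85.8] [47.5 76. ] 89.7 z 0.0924
wrist foot 8342 [587.2  37.5] [ 44.7 150.6] 89.8 z 0.0748
wrist ftop 24504 [587.2  37.8] [44.6 87.2] 89.9 z 0.1507
wrist board 27650 [588.6  27.5] [251.  171.6] 89.8 z 0.0171
wrist fixtop 11388 [583.8  84.6] [44.7 69.2] 89.5 z 0.0928
wrist pins 90 [588.   37.4] [  6.4 126.3] 89.3 z 0.046
```

View pics/c2.png

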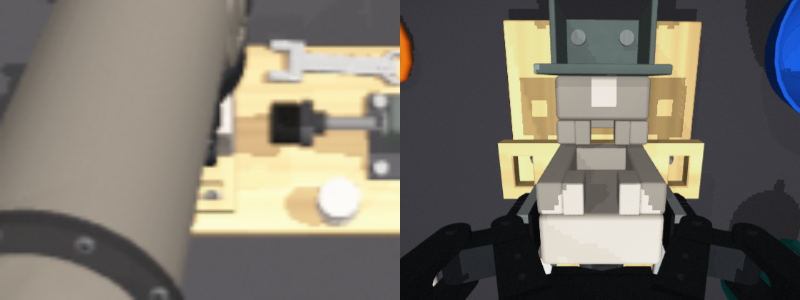

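The wrist view (right half) shows the held half with its hollow towards the fixed one and the slots over the pins: foot centre (587.2, 37.5) against pins (588.0, 37.4), aligned in angle. I'll shift +1 mm in x and lower.

```bash
python3 -m jog '[{"gripper":1,"dx":0.001,"dy":0,"dz":-0.005,"rx":0,"ry":0,"rz":0},{"gripper":1,"dx":0.001,"dy":0,"dz":-0.01,"rx":0,"ry":0,"rz":0},{"gripper":1,"dx":0.001,"dy":0,"dz":-0.015,"rx":0,"ry":0,"rz":0},{"gripper":1,"dx":0.001,"dy":0,"dz":-0.02,"rx":0,"ry":0,"rz":0},{"gripper":1,"dx":0.001,"dy":0,"dz":-0.025,"rx":0,"ry":0,"rz":0},{"gripper":1,"dx":0.001,"dy":0,"dz":-0.03,"rx":0,"ry":0,"rz":0}]'
python3 -m jog '[{"gripper":1,"dx":0,"dy":0,"dz":-0.004,"rx":0,"ry":0,"rz":0},{"gripper":1,"dx":0,"dy":0,"dz":-0.008,"rx":0,"ry":0,"rz":0},{"gripper":1,"dx":0,"dy":0,"dz":-0.011,"rx":0,"ry":0,"rz":0},{"gripper":1,"dx":0,"dy":0,"dz":-0.011,"rx":0,"ry":0,"rz":0}]'
```

```text
t: 6.4
eef_pos: [0.5872, 0.0365, 0.1053]
tool_rot: [-0.499, -0.501, -0.499, 0.501]
contact_force: [-0.3, -1.1, -3.4]
gripper_width: 0.696
t: 6.8
eef_pos: [0.5872, 0.0365, 0.0945]
tool_rot: [-0.499, -0.501, -0.499, 0.501]
contact_force: [0.6, 0.6, -2.7]
gripper_width: 0.697
```

```bash
python3 -m jog '[{"gripper":1,"dx":0,"dy":0,"dz":-0.001,"rx":0,"ry":0,"rz":0},{"gripper":1,"dx":0,"dy":0,"dz":-0.002,"rx":0,"ry":0,"rz":0},{"gripper":1,"dx":0,"dy":0,"dz":-0.003,"rx":0,"ry":0,"rz":0},{"gripper":1,"dx":0,"dy":0,"dz":-0.003,"rx":0,"ry":0,"rz":0}]'
python3 - <<'E'
from h import *
d=read_camera("wrist");P=cloud(d)
for n,b in dict(foot=(.49,.69,.0,.062,.024,.037),ftop=(.5,.68,-.01,.062,.1,.12),board=(.45,.72,-.35,.2,.012,.022)).items():
    x0,x1,y0,y1,z0,z1=b
    m=(P[...,0]>x0)&(P[...,0]<x1)&(P[...,1]>y0)&(P[...,1]<y1)&(P[...,2]>z0)&(P[...,2]<z1)&(d["range_z"]>0);q=P[m]
    r=cv2.minAreaRect((q[:,:2]*1000).astype(np.float32));print(n,len(q),np.round(r[0],1),np.round(r[1],1),round(r[2],1),"z",np.median(q[:,2]).round(4))
E
```

```text
t: 7.2
eef_pos: [0.5873, 0.0366, 0.0919]
tool_rot: [-0.499, -0.501, -0.499, 0.501]
contact_force: [-0.6, 0.6, -3.9]
gripper_width: 0.694
foot 6776 [586.7  36.2] [ 44.9 150.9] 89.8 z 0.0291
ftop 21742 [586.9  37. ] [ 44.3 104.9] 89.8 z 0.1051
board 32097 [588.1  43.2] [218.8 169.8] 89.7 z 0.0171
```

```bash
python3 -m jog '[{"gripper":1,"dx":0,"dy":0,"dz":-0.001,"rx":0,"ry":0,"rz":0},{"gripper":1,"dx":0,"dy":0,"dz":-0.001,"rx":0,"ry":0,"rz":0}]'
python3 -m jog '[{"gripper":0,"dx":0,"dy":0,"dz":0,"rx":0,"ry":0,"rz":0},{"gripper":0,"dx":0,"dy":0,"dz":0,"rx":0,"ry":0,"rz":0},{"gripper":0,"dx":0,"dy":0,"dz":0,"rx":0,"ry":0,"rz":0},{"gripper":0,"dx":0,"dy":0,"dz":0,"rx":0,"ry":0,"rz":0},{"gripper":0,"dx":0,"dy":0,"dz":0,"rx":0,"ry":0,"rz":0}]'
python3 -m jog '[{"gripper":0,"dx":0,"dy":0,"dz":0.02,"rx":0,"ry":0,"rz":0},{"gripper":0,"dx":0,"dy":0,"dz":0.05,"rx":0,"ry":0,"rz":0},{"gripper":0,"dx":0,"dy":0,"dz":0.09,"rx":0,"ry":0,"rz":0},{"gripper":0,"dx":0,"dy":0,"dz":0.13,"rx":0,"ry":0,"rz":0},{"gripper":0,"dx":0,"dy":0,"dz":0.13,"rx":0,"ry":0,"rz":0}]'
python3 - <<'E'
from h import *
for c in ["scene","wrist"]:
    d=read_camera(c);P=cloud(d);cv2.imwrite(f"pics/{c}3.png",d["pixels"])
    for n,b in dict(foot=(.49,.69,.0,.062,.024,.037),ftop=(.5,.68,-.01,.062,.1,.12),board=(.45,.72,-.35,.2,.012,.022)).items():
        x0,x1,y0,y1,z0,z1=b
        m=(P[...,0]>x0)&(P[...,0]<x1)&(P[...,1]>y0)&(P[...,1]<y1)&(P[...,2]>z0)&(P[...,2]<z1)&(d["range_z"]>0);q=P[m]
        if len(q)<9: continue
        r=cv2.minAreaRect((q[:,:2]*1000).astype(np.float32));print(c,n,len(q),np.round(r[0],1),np.round(r[1],1),round(r[2],1),"z",np.median(q[:,2]).round(4))
    if c=="scene":
        # pad front: black cylinder region
        m=(abs(P[...,0]-.588)<.02)&(P[...,1]>-.06)&(P[...,1]<.012)&(P[...,2]>.055)&(P[...,2]<.09);q=P[m];print("pad/rod y max",np.percentile(q[:,1],[50,90,98]).round(4))
print(get_obs()["q"].round(2))
E
```

```text
t: 7.45
eef_pos: [0.5874, 0.0365, 0.0917]
tool_rot: [0.499, 0.501, 0.499, -0.501]
contact_force: [-3.7, 0.7, 3.8]
gripper_width: 0.696
t: 7.95
eef_pos: [0.5874, 0.0366, 0.0909]
tool_rot: [0.499, 0.501, 0.499, -0.501]
contact_force: [-0.3, -0.5, 0.6]
gripper_width: 1.001
t: 8.45
eef_pos: [0.5907, 0.0364, 0.2266]
tool_rot: [0.501, 0.504, 0.497, -0.498]
contact_force: [0.8, 0.7, 0.3]
gripper_width: 1.0
scene foot 182 [590.6  36.1] [150.5  51.3] 0.1 z 0.0287
scene ftop 204 [590.3  33. ] [43.5 63.1] 89.5 z 0.104
scene board 2927 [590.1 -71.4] [440.  173.4] 89.6 z 0.0171
pad/rod y max [-0.0354 -0.0182 -0.0169]
wrist foot 3524 [587.1  36.1] [ 44.3 150.4] 89.7 z 0.0289
wrist ftop 4810 [587.2  36.5] [43.6 60.1] 89.9 z 0.1048
wrist board 29685 [588.7 -13.6] [332.1 173.2] 89.6 z 0.017
[-0.53  0.39  0.47  1.82 -0.21  0.98  0.02]
```

Seated flush: foot top is 12 mm above the board, upright, and at jig x ≈ 103-104. Next, over the clamp handle with the jaws turned along the jig's x.

```bash
python3 -m jog '[{"gripper":0,"dx":0,"dy":0,"dz":0.04,"rx":0,"ry":0,"rz":-8},{"gripper":0,"dx":0,"dy":-0.01,"dz":0.075,"rx":0,"ry":0,"rz":-16},{"gripper":0,"dx":0,"dy":-0.03,"dz":0.085,"rx":0,"ry":0,"rz":-24},{"gripper":0,"dx":0,"dy":-0.05,"dz":0.085,"rx":0,"ry":0,"rz":-32},{"gripper":0,"dx":0,"dy":-0.075,"dz":0.085,"rx":0,"ry":0,"rz":-40},{"gripper":0,"dx":0,"dy":-0.1,"dz":0.085,"rx":0,"ry":0,"rz":-48},{"gripper":0,"dx":0,"dy":-0.125,"dz":0.085,"rx":0,"ry":0,"rz":-56},{"gripper":0,"dx":0,"dy":-0.15,"dz":0.085,"rx":0,"ry":0,"rz":-64},{"gripper":0,"dx":0,"dy":-0.17,"dz":0.085,"rx":0,"ry":0,"rz":-72},{"gripper":0,"dx":0,"dy":-0.18,"dz":0.085,"rx":0,"ry":0,"rz":-80}]'
python3 -m jog '[{"gripper":0,"dx":0,"dy":-0.005,"dz":0,"rx":0,"ry":0,"rz":-8},{"gripper":0,"dx":0,"dy":-0.005,"dz":0,"rx":0,"ry":0,"rz":-10.2},{"gripper":0,"dx":0,"dy":-0.005,"dz":0,"rx":0,"ry":0,"rz":-10.2},{"gripper":0,"dx":0,"dy":-0.005,"dz":0,"rx":0,"ry":0,"rz":-10.2}]'
cat > look.py <<'E'
from h import *
import sys
o=get_obs();print(o["t"],o["eef_pos"].round(4),o["q"].round(2))
for c in ["scene","wrist"]:
    d=read_camera(c);P=cloud(d);cv2.imwrite(f"pics/{c}_{sys.argv[1]}.png",d["pixels"])
    B=dict(board=(.45,.72,-.35,.2,.012,.022),handle=(.5,.68,-.18,-.148,.205,.225),trig=(.5,.68,-.147,-.1,.199,.215),house=(.56,.615,-.25,-.06,.093,.106),half=(.55,.63,-.01,.07,.1,.115))
    for n,(x0,x1,y0,y1,z0,z1) in B.items():
        m=(P[...,0]>x0)&(P[...,0]<x1)&(P[...,1]>y0)&(P[...,1]<y1)&(P[...,2]>z0)&(P[...,2]<z1)&(d["range_z"]>0);q=P[m]
        if len(q)<5: continue
        r=cv2.minAreaRect((q[:,:2]*1000).astype(np.float32));print(c,n,len(q),np.round(r[0],1),np.round(r[1],1),round(r[2],1),"z",np.median(q[:,2]).round(4))
    m=(abs(P[...,0]-.588)<.025)&(P[...,1]>-.08)&(P[...,1]<.06)&(P[...,2]>.05)&(P[...,2]<.092);q=P[m]
    # profile of the highest point along y: cup/pad stand above the rod
    for lo in np.arange(-.07,.04,.004):
        s=q[(q[:,1]>=lo)&(q[:,1]<lo+.004)]
        if len(s): print(f"{lo:.3f}:{s[:,2].max():.3f}",end=" ")
    print()
E
python3 look.py a
```

```text
t: 9.55
eef_pos: [0.5861, -0.1456, 0.3043]
tool_rot: [-0.058, -0.704, -0.057, 0.706]
contact_force: [0.8, -0.5, 0.6]
gripper_width: 1.004
t: 9.95
eef_pos: [0.5869, -0.1481, 0.3047]
tool_rot: [0.002, -0.706, 0.002, 0.708]
contact_force: [-0.3, 0.5, -0.5]
gripper_width: 1.001
9.95 [ 0.5869 -0.1481  0.3047] [-0.51  0.42  0.89  1.71 -0.35  1.19 -1.1 ]
scene board 2921 [590.1 -71.1] [439.7 174.2] 89.7 z 0.017
scene handle 44 [ 588.8 -163. ] [25.7 16.9] 0.3 z 0.2117
scene trig 22 [ 591.3 -125. ] [11.3 18.2] 84.1 z 0.204
scene house 176 [ 588.9 -169. ] [ 37.1 104.5] 1.1 z 0.0984
scene half 204 [589.6  32.8] [43.8 62.2] 89.8 z 0.1041
-0.070:0.071 -0.066:0.074 -0.062:0.075 -0.058:0.073 -0.054:0.084 -0.050:0.090 -0.046:0.088 -0.042:0.084 -0.038:0.084 -0.034:0.082 -0.030:0.082 -0.026:0.083 -0.022:0.083 -0.018:0.083 0.038:0.082 
wrist board 32298 [588.1 -66.9] [440.7 171.1] 89.7 z 0.017
wrist handle 1073 [ 587.1 -161.5] [24.7 17.7] 1.4 z 0.2127
wrist trig 584 [ 587.  -122.8] [12.9 19.9] 87.7 z 0.2044
wrist house 1879 [ 586.7 -165.4] [106.1  32.8] 89.5 z 0.0984
wrist half 2986 [587.1  36.1] [45.2 59.9] 89.4 z 0.1048
-0.070:0.071 -0.066:0.071 -0.062:0.075 -0.058:0.076 -0.054:0.085 -0.050:0.085 -0.046:0.085 -0.042:0.085 -0.038:0.083 -0.034:0.083 -0.030:0.083 -0.026:0.083 -0.022:0.083 -0.018:0.083 -0.014:0.081 0.010:0.092 0.014:0.092
```

View pics/wrist_a.png

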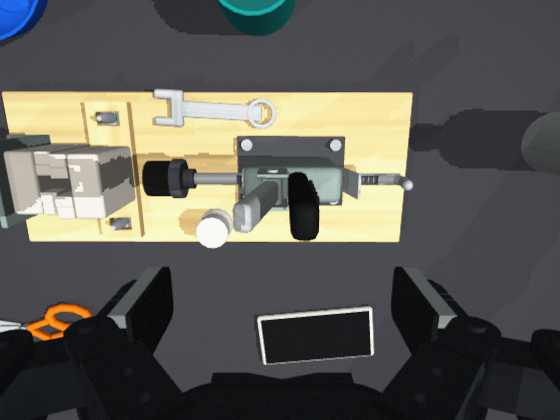

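The wrist picture shows the handle at (303,205), the trigger at (262,200), the pad front at (145,178) clear of the seated half, with jar and spanner untouched. TCP needs about (+0.5, -3.3, -127) mm.

```bash
python3 -m jog '[{"gripper":0,"dx":0.0005,"dy":-0.001,"dz":-0.03,"rx":0,"ry":0,"rz":0},{"gripper":0,"dx":0.0005,"dy":-0.001,"dz":-0.06,"rx":0,"ry":0,"rz":0},{"gripper":0,"dx":0.0005,"dy":-0.001,"dz":-0.09,"rx":0,"ry":0,"rz":0},{"gripper":0,"dx":0.0005,"dy":-0.001,"dz":-0.11,"rx":0,"ry":0,"rz":0},{"gripper":0,"dx":0.0005,"dy":-0.0035,"dz":-0.127,"rx":0,"ry":0,"rz":0},{"gripper":0,"dx":0.0005,"dy":-0.0035,"dz":-0.127,"rx":0,"ry":0,"rz":0},{"gripper":0,"dx":0.0005,"dy":-0.0035,"dz":-0.127,"rx":0,"ry":0,"rz":0}]' 45
python3 look.py b
```

```text
t: 10.75
eef_pos: [0.5881, -0.1523, 0.1794]
tool_rot: [-0.002, 0.707, -0.002, -0.707]
contact_force: [0.5, 0.7, 0.7]
gripper_width: 1.002
10.75 [ 0.5881 -0.1523  0.1794] [-0.42  0.56  0.79  1.83 -0.48  0.96 -1.  ]
scene board 2922 [590.  -71.3] [440.  175.1] 89.7 z 0.0169
scene handle 35 [ 594.  -163.1] [19.  17.9] 18.2 z 0.2118
scene trig 27 [ 595.2 -118.3] [22.5 23.9] 32.7 z 0.2042
scene house 176 [ 591.1 -168.5] [105.4  34.9] 88.1 z 0.0987
scene half 204 [589.5  32.8] [43.7 62.7] 89.7 z 0.1043
-0.070:0.070 -0.066:0.074 -0.062:0.076 -0.058:0.079 -0.054:0.084 -0.050:0.088 -0.046:0.085 -0.042:0.084 -0.038:0.083 -0.034:0.082 -0.030:0.081 -0.026:0.083 -0.022:0.083 -0.018:0.083 0.038:0.090 
wrist board 47323 [588.2 -98.4] [377.5 172.6] 89.6 z 0.017
wrist handle 3884 [ 589.2 -162. ] [18.  22.4] 89.8 z 0.2124
wrist trig 3933 [ 589.  -114.3] [32.7 20.5] 77.2 z 0.2045
wrist house 4838 [ 587.4 -165.5] [106.5  32.6] 89.1 z 0.0984
wrist half 82 [565.4  14.5] [ 2.4 16.6] 82.7 z 0.1013
-0.070:0.072 -0.066:0.071 -0.062:0.075 -0.058:0.075 -0.054:0.084 -0.050:0.085 -0.046:0.085 -0.042:0.085 -0.038:0.083 -0.034:0.083 -0.030:0.083 -0.026:0.083 -0.022:0.083 -0.018:0.083 -0.014:0.081 0.010:0.092 0.014:0.092
```

```bash
cat > ram.py <<'E'
from h import *
d=read_camera("wrist");P=cloud(d);m=(abs(P[...,0]-.588)<.008)&(P[...,1]>-.08)&(P[...,1]<.03)&(P[...,2]>.0795)&(P[...,2]<.0875)
y=P[m][:,1];s=np.sort(y[y<.025]);m2=(abs(P[...,0]-.588)<.008)&(P[...,1]>-.06)&(P[...,1]<.0135-.004*0)&(P[...,2]>.055)&(P[...,2]<.086);y2=P[m2][:,1]
o=get_obs();print("t",round(o["t"],2),"cup back -> ram",(np.percentile(s,.5)+.067).round(4),"pad front -> ram",(np.percentile(y2,99.5)+.067-.037).round(4),len(s),"w",round(o["gripper_width"],3),"F",o["contact_force"].round(1),"eef",o["eef_pos"].round(4))
E
python3 ram.py
python3 -m jog '[{"gripper":0.15,"dx":0,"dy":0,"dz":0,"rx":0,"ry":0,"rz":0},{"gripper":0.25,"dx":0,"dy":0,"dz":0,"rx":0,"ry":0,"rz":0},{"gripper":0.35,"dx":0,"dy":0,"dz":0,"rx":0,"ry":0,"rz":0},{"gripper":0.42,"dx":0,"dy":0,"dz":0,"rx":0,"ry":0,"rz":0},{"gripper":0.5,"dx":0,"dy":0,"dz":0,"rx":0,"ry":0,"rz":0},{"gripper":0.58,"dx":0,"dy":0,"dz":0,"rx":0,"ry":0,"rz":0},{"gripper":0.7,"dx":0,"dy":0,"dz":0,"rx":0,"ry":0,"rz":0},{"gripper":0.7,"dx":0,"dy":0,"dz":0,"rx":0,"ry":0,"rz":0},{"gripper":0.7,"dx":0,"dy":0,"dz":0,"rx":0,"ry":0,"rz":0}]' 45
python3 ram.py
python3 -m jog '[{"gripper":0.45,"dx":0,"dy":0,"dz":0,"rx":0,"ry":0,"rz":0},{"gripper":0.35,"dx":0,"dy":0,"dz":0,"rx":0,"ry":0,"rz":0},{"gripper":0.25,"dx":0,"dy":0,"dz":0,"rx":0,"ry":0,"rz":0},{"gripper":0.15,"dx":0,"dy":0,"dz":0,"rx":0,"ry":0,"rz":0},{"gripper":0.1,"dx":0,"dy":0,"dz":0,"rx":0,"ry":0,"rz":0},{"gripper":0.1,"dx":0,"dy":0,"dz":0,"rx":0,"ry":0,"rz":0}]'
python3 ram.py
```

```text
t 10.9 cup back -> ram 0.0166 pad front -> ram 0.0162 1588 w 1.001 F [-0.3 -0.9  0.2] eef [ 0.5887 -0.1522  0.1802]
t: 11.8
eef_pos: [0.5888, -0.1525, 0.1802]
tool_rot: [-0.002, 0.708, -0.003, -0.706]
contact_force: [-0.4, 0.1, 5.6]
gripper_width: 0.434
t 11.85 cup back -> ram 0.0221 pad front -> ram 0.0432 1609 w 0.441 F [0.6 0.  6.5] eef [ 0.5888 -0.1525  0.1802]
t: 12.45
eef_pos: [0.5878, -0.1524, 0.1791]
tool_rot: [-0.002, 0.707, -0.003, -0.707]
contact_force: [-0.3, -0.1, -0.1]
gripper_width: 0.9
t 12.5 cup back -> ram 0.0215 pad front -> ram 0.0218 1625 w 0.899 F [-0.6  0.3 -0.5] eef [ 0.5879 -0.1524  0.1791]
```

One stroke gained 5 mm (16.5 → 21.7, squeezed 22.1). The plan is 8 strokes in total, holding the eighth at about 0.0575. Four more now.

```bash
python3 -m jog '[{"gripper":0.1,"dx":0,"dy":0,"dz":0,"rx":0,"ry":0,"rz":0},{"gripper":0.3,"dx":0,"dy":0,"dz":0,"rx":0,"ry":0,"rz":0},{"gripper":0.42,"dx":0,"dy":0,"dz":0,"rx":0,"ry":0,"rz":0},{"gripper":0.5,"dx":0,"dy":0,"dz":0,"rx":0,"ry":0,"rz":0},{"gripper":0.58,"dx":0,"dy":0,"dz":0,"rx":0,"ry":0,"rz":0},{"gripper":0.7,"dx":0,"dy":0,"dz":0,"rx":0,"ry":0,"rz":0},{"gripper":0.7,"dx":0,"dy":0,"dz":0,"rx":0,"ry":0,"rz":0},{"gripper":0.4,"dx":0,"dy":0,"dz":0,"rx":0,"ry":0,"rz":0},{"gripper":0.25,"dx":0,"dy":0,"dz":0,"rx":0,"ry":0,"rz":0},{"gripper":0.1,"dx":0,"dy":0,"dz":0,"rx":0,"ry":0,"rz":0}]' | tail -1
python3 -m jog '[{"gripper":0.1,"dx":0,"dy":0,"dz":0,"rx":0,"ry":0,"rz":0},{"gripper":0.3,"dx":0,"dy":0,"dz":0,"rx":0,"ry":0,"rz":0},{"gripper":0.42,"dx":0,"dy":0,"dz":0,"rx":0,"ry":0,"rz":0},{"gripper":0.5,"dx":0,"dy":0,"dz":0,"rx":0,"ry":0,"rz":0},{"gripper":0.58,"dx":0,"dy":0,"dz":0,"rx":0,"ry":0,"rz":0},{"gripper":0.7,"dx":0,"dy":0,"dz":0,"rx":0,"ry":0,"rz":0},{"gripper":0.7,"dx":0,"dy":0,"dz":0,"rx":0,"ry":0,"rz":0},{"gripper":0.4,"dx":0,"dy":0,"dz":0,"rx":0,"ry":0,"rz":0},{"gripper":0.25,"dx":0,"dy":0,"dz":0,"rx":0,"ry":0,"rz":0},{"gripper":0.1,"dx":0,"dy":0,"dz":0,"rx":0,"ry":0,"rz":0}]' | tail -1
python3 ram.py
python3 -m jog '[{"gripper":0.1,"dx":0,"dy":0,"dz":0,"rx":0,"ry":0,"rz":0},{"gripper":0.3,"dx":0,"dy":0,"dz":0,"rx":0,"ry":0,"rz":0},{"gripper":0.42,"dx":0,"dy":0,"dz":0,"rx":0,"ry":0,"rz":0},{"gripper":0.5,"dx":0,"dy":0,"dz":0,"rx":0,"ry":0,"rz":0},{"gripper":0.58,"dx":0,"dy":0,"dz":0,"rx":0,"ry":0,"rz":0},{"gripper":0.7,"dx":0,"dy":0,"dz":0,"rx":0,"ry":0,"rz":0},{"gripper":0.7,"dx":0,"dy":0,"dz":0,"rx":0,"ry":0,"rz":0},{"gripper":0.4,"dx":0,"dy":0,"dz":0,"rx":0,"ry":0,"rz":0},{"gripper":0.25,"dx":0,"dy":0,"dz":0,"rx":0,"ry":0,"rz":0},{"gripper":0.1,"dx":0,"dy":0,"dz":0,"rx":0,"ry":0,"rz":0}]' | tail -1
python3 -m jog '[{"gripper":0.1,"dx":0,"dy":0,"dz":0,"rx":0,"ry":0,"rz":0},{"gripper":0.3,"dx":0,"dy":0,"dz":0,"rx":0,"ry":0,"rz":0},{"gripper":0.42,"dx":0,"dy":0,"dz":0,"rx":0,"ry":0,"rz":0},{"gripper":0.5,"dx":0,"dy":0,"dz":0,"rx":0,"ry":0,"rz":0},{"gripper":0.58,"dx":0,"dy":0,"dz":0,"rx":0,"ry":0,"rz":0},{"gripper":0.7,"dx":0,"dy":0,"dz":0,"rx":0,"ry":0,"rz":0},{"gripper":0.7,"dx":0,"dy":0,"dz":0,"rx":0,"ry":0,"rz":0},{"gripper":0.4,"dx":0,"dy":0,"dz":0,"rx":0,"ry":0,"rz":0},{"gripper":0.25,"dx":0,"dy":0,"dz":0,"rx":0,"ry":0,"rz":0},{"gripper":0.1,"dx":0,"dy":0,"dz":0,"rx":0,"ry":0,"rz":0}]' | tail -1
python3 ram.py
```

```text
gripper_width: 0.889
gripper_width: 0.888
t 14.55 cup back -> ram 0.0313 pad front -> ram 0.0384 1627 w 0.9 F [ 0.2  0.1 -0.6] eef [ 0.5876 -0.1522  0.1787]
gripper_width: 0.89
gripper_width: 0.891
t 16.6 cup back -> ram 0.0413 pad front -> ram 0.041 1633 w 0.901 F [-0.6  0.9  0.5] eef [ 0.5876 -0.1522  0.1787]
```

```bash
python3 -m jog '[{"gripper":0.1,"dx":0,"dy":0,"dz":0,"rx":0,"ry":0,"rz":0},{"gripper":0.3,"dx":0,"dy":0,"dz":0,"rx":0,"ry":0,"rz":0},{"gripper":0.42,"dx":0,"dy":0,"dz":0,"rx":0,"ry":0,"rz":0},{"gripper":0.5,"dx":0,"dy":0,"dz":0,"rx":0,"ry":0,"rz":0},{"gripper":0.58,"dx":0,"dy":0,"dz":0,"rx":0,"ry":0,"rz":0},{"gripper":0.7,"dx":0,"dy":0,"dz":0,"rx":0,"ry":0,"rz":0},{"gripper":0.7,"dx":0,"dy":0,"dz":0,"rx":0,"ry":0,"rz":0},{"gripper":0.4,"dx":0,"dy":0,"dz":0,"rx":0,"ry":0,"rz":0},{"gripper":0.25,"dx":0,"dy":0,"dz":0,"rx":0,"ry":0,"rz":0},{"gripper":0.1,"dx":0,"dy":0,"dz":0,"rx":0,"ry":0,"rz":0}]' | tail -1
python3 ram.py
python3 -m jog '[{"gripper":0.1,"dx":0,"dy":0,"dz":0,"rx":0,"ry":0,"rz":0},{"gripper":0.3,"dx":0,"dy":0,"dz":0,"rx":0,"ry":0,"rz":0},{"gripper":0.42,"dx":0,"dy":0,"dz":0,"rx":0,"ry":0,"rz":0},{"gripper":0.5,"dx":0,"dy":0,"dz":0,"rx":0,"ry":0,"rz":0},{"gripper":0.58,"dx":0,"dy":0,"dz":0,"rx":0,"ry":0,"rz":0},{"gripper":0.7,"dx":0,"dy":0,"dz":0,"rx":0,"ry":0,"rz":0},{"gripper":0.7,"dx":0,"dy":0,"dz":0,"rx":0,"ry":0,"rz":0},{"gripper":0.4,"dx":0,"dy":0,"dz":0,"rx":0,"ry":0,"rz":0},{"gripper":0.25,"dx":0,"dy":0,"dz":0,"rx":0,"ry":0,"rz":0},{"gripper":0.1,"dx":0,"dy":0,"dz":0,"rx":0,"ry":0,"rz":0}]' | tail -1
python3 ram.py; python3 look.py c | grep -E "scene (board|half|foot)"
```

```text
gripper_width: 0.895
t 17.65 cup back -> ram 0.0463 pad front -> ram 0.0432 1645 w 0.902 F [ 0.3 -0.2  0.7] eef [ 0.5877 -0.1521  0.1787]
gripper_width: 0.89
t 18.7 cup back -> ram 0.0508 pad front -> ram 0.0431 1538 w 0.898 F [ 0.4  0.6 -0.3] eef [ 0.5876 -0.1521  0.1787]
scene board 2956 [590.4 -71.6] [440.7 175.5] 89.6 z 0.017
scene half 208 [590.1  37.2] [43.6 62.1] 89.5 z 0.1044
```

Rod at 0.051 and the half has moved 4.4 mm, home against the fixed half. One last squeeze, then hold.

```bash
python3 -m jog '[{"gripper":0.1,"dx":0,"dy":0,"dz":0,"rx":0,"ry":0,"rz":0},{"gripper":0.3,"dx":0,"dy":0,"dz":0,"rx":0,"ry":0,"rz":0},{"gripper":0.42,"dx":0,"dy":0,"dz":0,"rx":0,"ry":0,"rz":0},{"gripper":0.5,"dx":0,"dy":0,"dz":0,"rx":0,"ry":0,"rz":0},{"gripper":0.58,"dx":0,"dy":0,"dz":0,"rx":0,"ry":0,"rz":0},{"gripper":0.7,"dx":0,"dy":0,"dz":0,"rx":0,"ry":0,"rz":0},{"gripper":0.7,"dx":0,"dy":0,"dz":0,"rx":0,"ry":0,"rz":0},{"gripper":0.7,"dx":0,"dy":0,"dz":0,"rx":0,"ry":0,"rz":0},{"gripper":0.7,"dx":0,"dy":0,"dz":0,"rx":0,"ry":0,"rz":0}]'
python3 ram.py; python3 look.py d | grep -E "scene (board|half)"
python3 - <<'E'
import cv2
a=cv2.imread("pics/scene_d.png")[180:290,200:360];b=cv2.imread("pics/wrist_d.png")
cv2.imwrite("pics/fin.png",cv2.vconcat([cv2.resize(a,(436,300),interpolation=2),cv2.resize(b,(436,300))]))
E
```

```text
t: 19.7
eef_pos: [0.5888, -0.1525, 0.1804]
tool_rot: [-0.002, 0.708, -0.002, -0.706]
contact_force: [-0.6, -0.1, 9.5]
gripper_width: 0.435
t 19.75 cup back -> ram 0.0562 pad front -> ram 0.0431 1310 w 0.437 F [-1.   0.1  8.3] eef [ 0.5888 -0.1525  0.1804]
scene board 2973 [590.1 -71. ] [439.7 174.2] 89.5 z 0.017
scene half 201 [590.4  37.6] [60.3 44.6] 2.9 z 0.1045
```

View pics/fin.png

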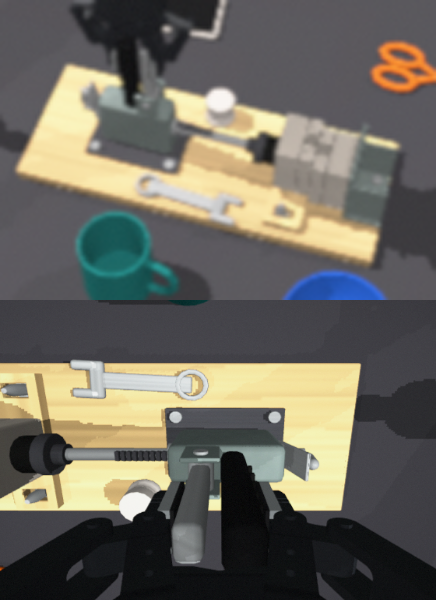

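The picture shows the halves closed (crop (320,165)), the pad squashed against the back (265,148; wrist (15,455)), and the trigger held upright by the fingers. Handing in.

```bash
python3 -c "from station import *;hand_in();o=get_obs();print(o['t'],o['gripper_width'])"
```

```text
the job is handed in; nothing more can be done
the job is handed in; nothing more can be done
```

I set the white mould half over both pins, hollow side to the fixed half, and let it go. I then pumped the trigger through 8 strokes, kept the last one squeezed, and handed in at about t = 20 s; no verdict came back.

- **Mould half:** it sat flush, with the foot top 12 mm above the board. It has since moved about 4.5 mm to jig x ≈ 108.5 mm, closed against the fixed half.
- **Rod and pad:** the rod reads about 0.056 to 0.057 m. That puts the pad at an estimated 12 to 14 N; this is inferred from rod travel, not measured.
- **Trigger:** finger opening is 0.437 of full, about 37 mm, which matches handle and trigger squeezed to the stop.
- **Other things:** jar, spanner, mug and bowl look unmoved in the final crop. I did not re-measure any of the bystanders.

**Disagreements:**
- The scene camera places things about 3 to 5 mm off from the wrist camera, so I used positions relative to the board.
- My pad-front reading went wrong once the fingers or mould came into view, so I went by the cup's back instead.
- The first move calls were refused because of missing keys; nothing moved.

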